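Torque the filter holder's closing nut with a click wrench

TASK

Take the red click wrench out of the open black case, put its square ring fully down over the brass nut of the filter holder, and turn it clockwise until the hinge of the wrench clearly breaks over; stop there, do not force it on to its end stop. Then ease the load off, lift the wrench off without undoing the nut, lay it straight and flat back on the foam in its case, and leave the other things alone.

Things in the scene. Friction and masses are not known exactly. Their poses are not given: they have to be found in the camera images.
- wrench: Click wrench, about 0.5 kg. Origin under the red grip, near its centre of mass: a good place to hold it. x runs along the handle towards the head, z up. Red grip 22 mm wide, 24 mm tall, from x = -70 to +45 mm; steel tail to -100 mm; shank 16 mm wide to +98 mm; break-over hinge at +100 mm; then the head, its square ring centred at +160 mm when straight.
- wrench_ring (a point): Centre of the wrench's square ring, at its underside (2 mm above the plane of the handle's underside). Ring 65.5 mm square outside, window 47.5 mm square, 20 mm high, sides parallel to this frame's x and y. x points away from the hinge (60 mm behind); its angle to the handle's x is the fold of the hinge.
- wrench_tail (a point): End of the wrench's tail, on the underside of the handle: 100 mm behind the wrench's origin.
- holder: Stainless filter holder, fixed to the desk: 120 mm square foot 12 mm high, round body, aluminium flange 90 mm across whose top is 70 mm above the desk. Origin under its centre, z up along the nut's axis.
- nut_seat (a point): On the axis of the brass closing nut, at the flange top where the ring's underside rests. Nut 44 mm square, 24 mm high, then tapering to 28 mm square at 34 mm; sides parallel to this frame's x and y. Clockwise from above tightens: a light drag (0.2 N m) for 0.3 to 0.6 rad, then it seats solidly, where cannot be seen. The ring has about 0.08 rad of play on it.
- nut_corner (a point): A corner of the nut, 31 mm from its axis, 92 mm above the desk.
- case: Open black tool case, fixed, 350 x 180 mm, walls 36 mm high, 6 mm thick. Origin under its centre, x along its length. Two grey foam bars across it, tops 30 mm above the desk, at x = -165 to -97 and +5 to +165 mm. The wrench lies on both, grip over the gap (floor there 6 mm high), its origin near x = -45 mm, head towards +x.
- photometer: dark blue hand-held water photometer, 75 x 160 x 48 mm, a bystander; origin under its centre
- dropper: white dropper bottle, 32 mm across, 75 mm tall, a bystander; origin under its centre
- vial: small clear glass vial with black cap, 28 mm across, 55 mm tall, a bystander; origin under its centre
- reagents: blue and white reagent carton, 110 x 75 x 45 mm, a bystander; origin under its centre
- phone: white mobile phone lying flat, 150 x 72 x 9 mm, a bystander; origin under its centre
- cap: black screw cap, 32 mm across, 18 mm tall, a bystander; origin under its centre
- gasket: blue spare sealing ring lying flat, 42 mm across, 8 mm thick, a bystander; origin under its centre
- wrench_hinge (a point): Break-over hinge, vertical axis, at the plane of the handle's underside. Rigid when straight. Pushed clockwise (from above) while the nut holds the head, it gives at about 0.6 N m (some 6 N at the grip): the handle folds clockwise and the resistance stops rising. 0.1 to 0.2 rad is a clear break-over; hard end stop at 0.35 rad. A spring straightens it when unloaded.
Things that resemble listed ones, but are neither listed nor needed, are in the scene too. There is more than one size of the holder; the one meant has the size given above.

How it is judged:
By the outcome, as a careful person would: the job done as asked, in the order asked, and still so for the second after the job is handed in, with the robot touching nothing.
It also fails if it takes over 67 s, if anything falls off the work surface, if the arm or the gripper's body presses on something with over 40 N, if the wrist force passes 120 N, or if a joint passes its speed limit or range.

ROBOT

A 6-joint arm with a two-finger parallel gripper is mounted at the origin on the work surface. World frame = base frame: x ahead of the robot, y to its left, z up, the work surface at z = 0. Lengths are in m, angles in degrees, forces in N, time in s.
With the tool pointing down it reaches from about 0.3 to 0.775 m from the base axis. Payload 14.6 kg.
Tool frame: the origin (TCP) lies at the very end of the fingers, on their centre line; the grasp point (between the pads) lies 19 mm behind it; z points along the fingers, y is the line along which they close (so a half turn about z gives the same grasp; the last joint's range is limited). The gripper opens to 85 mm and grips with 20 to 120 N. Pads are 22 mm wide; open, the fingers measure 114 mm over their backs; the gripper's body (76 mm by 85 mm) begins 54 mm behind the grasp point. The pads swing forward as they close: fully open they stand 13 mm farther back than shut.
Start: joints at [65.97, 17.183, 87.147, -0, 75.671, -3.816], TCP at [0.19, 0.516, 0.231] pointing down, gripper open.
Joint ranges: [-173.82, 173.82], [-45.26, 126.66], [13.44, 144.39], [-59.66, 239.66], [0, 175.72], [-146.38, 146.38]. Speed limits (degrees/s): [127.2, 127.2, 147.25, 180, 180, 180].

INTERFACE

Orientations are given as [roll, pitch, yaw] about the fixed x, y, z axes, in that order (R = Rz(yaw) Ry(pitch) Rx(roll)).
In Python, from rig import r, camera, get_calibration, finder gives the robot as it stands.
- The arm moves only by the tool carry_out, never from a script. Its argument "increments" is a list of rows, each an object with "angular": the turn, a rotation vector about the tool's x, y, z each as a share of 90 degrees, from -1 to 1, a list of three; "linear": the shift along the tool's x, y, z each as a share of 15 cm, from -1 to 1, a list of three; "jaw": the opening, from -1 (shut) to 1 (fully open). A call has 1 to 12 rows; each row is the pose to reach, as a shift and turn from the pose commanded when the call began, along the tool's axes at that moment; what a row does not reach only later rows make up. A row lasts 1/8 s, in which the tool goes at most 62.5 mm and 10.7 degrees, less where a joint would pass 70% of its speed; a pose out of reach is approached as far as the arm can. A call with a number of a shift or a turn outside -1 to 1 is refused whole. A call with a gripper value outside its range is refused whole. The fingers move at their own pace and stop on an object; "squeeze" is the grip in N (left out, the last holds). Time passes only in rows, so rows that repeat a pose let the fingers close. It gives the time, the measured TCP pose, the force, the opening and the grip force at its end, in the units of the state.
- r.sense(): the state, without advancing time (a new reading comes with each control period).
- camera(name): name is "scene" or "top" or "wrist"; returns (picture, depth): 384x512x3 uint8, blue, green, red; 384x512 float32, m along the optical axis (not along the pixel's ray), 0 where there is no reading.
- get_calibration(name): a dict with "fov_y" (degrees; the focal length in pixels is half the picture's height over the tangent of half this angle, whatever the lens; pixels are square), "cx", "cy" (the principal point, pixels), "k1" (the pictures are not rectified: a ray, as slopes to the right and down, at radius r is drawn at 1 + k1 r^2 times it, then the intrinsics apply), "xyz" and "orientation" of the camera in the world; the wrist camera has in their place "hand_eye" (4x4, takes a point from camera to tool coordinates, whose origin is the TCP and whose axes are the flange's). Camera axes: x right, y down, z forward; pixel columns grow to the right and rows downward; lengths in m; the calibration is good to about 2 mm. A picture is of the moment at which its call begins: read the wrist's pose just before it. get_calibration takes no time and is no camera call.
- r.job_done(): hands the job in; it is judged then, once.
Trained networks look in the newest picture that a camera, given by its name, has taken for a name from the list of things; names that differ only in an ending like _2 or _b are one class to them, and where a whole thing is asked for, a point or a joint stands for the part that bears it (a point fixed in the world has none). Each returns a list of dicts, best first, with "score" (0 to 1); they miss things now and then, are a little off and sometimes report something else, mostly with a low value. They report only what shows in the picture. A call takes as long as a camera call. They do not tell look-alikes from the thing itself.
- finder.silhouettes(query, camera): "region" (384x512 bool, what is visible of it) and "xy" ([column, row] in pixels, amid what is visible of it).
The state is a dict: "t": time; "q": joint angles; "qd": joint speeds; "joint_torque": joint torques, N m; "ee_pos": TCP position; "tcp_rot": TCP orientation; "wrist_force": force on the tool from outside, world axes, zero at the start; "wrist_torque": the same for the moment, N m; "opening": finger opening in m; "gripper_force": force on a finger pad.
Only numpy, scipy, OpenCV 4.12 (cv2) and the standard library are available. Lean on these libraries where they do the work, as an engineer would, in place of code of your own. Each camera call takes 0.05 s, during which the arm holds its last target. There are 200 camera calls.

## Working session

There is one attempt and no reset: what is moved stays moved. The work goes in short steps, Python scripts to look and compute and a tool call to move; the robot and the scene stay as the last step left them, time stands still between calls to the robot, and variables do not carry over. Pictures are saved under pics/ and viewed, at most 10 in all, crops included, and the job is handed in when it is done.

Besides the shell and the picture viewer there is one more tool, called after "Call:" as name(argument=value, ...), one argument or row to a line, values as JSON. carry_out: Moves the arm, as the interface text tells. Its arguments: {"type":"object","properties":{"increments":{"type":"array"},"squeeze":{"type":"number"}},"required":["increments"]}

```bash
ls; mkdir -p pics
cat > h.py <<'E'
import numpy as np, cv2
from scipy.spatial.transform import Rotation as R
from rig import r, camera, get_calibration, finder
def T(p,rpy):
    M=np.eye(4); M[:3,:3]=R.from_euler('xyz',rpy,degrees=True).as_matrix(); M[:3,3]=p; return M
def cam(name):
    s=r.sense(); im,d=camera(name); c=get_calibration(name)
    if 'hand_eye' in c: M=T(s['ee_pos'],s['tcp_rot'])@np.array(c['hand_eye'])
    else: M=T(c['xyz'],c['orientation'])
    return im,d,c,M
def cloud(d,c,M):
    h,w=d.shape; f=h/2/np.tan(np.radians(c['fov_y']/2))
    v,u=np.mgrid[:h,:w]; xd=(u-c['cx'])/f; yd=(v-c['cy'])/f
    x,y=xd.copy(),yd.copy()
    for _ in range(8):
        k=1+c['k1']*(x*x+y*y); x,y=xd/k,yd/k
    P=np.stack([x*d,y*d,d],-1)@M[:3,:3].T+M[:3,3]
    P[d<=0]=np.nan
    return P
E
python3 - <<'E'
from h import *
print(r.sense())
for n in ('scene','top'):
    im,d,c,M=cam(n); print(n,c)
    P=cloud(d,c,M); np.save(n+'.npy',P)
    cv2.imwrite(f'pics/{n}.png',im)
    for q in ('wrench','holder','case','nut_seat','wrench_ring'):
        try:
            for o in finder.silhouettes(q,n)[:3]:
                m=o['region']; print(n,q,round(o['score'],2),np.round(o['xy']),m.sum(),np.round(np.nanmedian(P[m],0),3))
        except Exception as e: print(q,e)
E
```

```text
pics
{'t': 0.0, 'q': array([ 6.59709355e+01,  1.72160269e+01,  8.71808643e+01, -3.20318199e-03,
        7.56707063e+01, -3.81728810e+00]), 'qd': array([-0.06638493, -0.00502272, -0.02280462,  0.00533243, -0.01581701,
        0.03498146]), 'joint_torque': array([ 5.19201385e-04, -5.43497586e+01, -3.61796808e+01, -9.83079167e-05,
        3.95862138e-03,  1.06323927e-05]), 'ee_pos': array([0.18995005, 0.51590259, 0.23071334]), 'tcp_rot': array([-1.79932346e+02, -1.40459847e-03,  1.59789017e+02]), 'wrist_force': array([ 0.32586169,  0.50750682, -0.0782348 ]), 'wrist_torque': array([-0.04605131,  0.02164804, -0.01191852]), 'gripper_force': 0.0, 'opening': 0.08534525027995309}
scene {'fov_y': 42.22671916671843, 'cx': 261.8262277735084, 'cy': 198.72455842596216, 'k1': 0.014325694559685524, 'xyz': array([1.52957413, 0.20115327, 1.07417325]), 'orientation': array([-134.65838786,   -0.97844904,  101.7744146 ])}
scene wrench 0.77 [147. 196.] 817 [ 0.587 -0.345  0.05 ]
scene wrench 0.28 [247. 195.] 273 [ 0.541 -0.035  0.095]
scene holder 0.98 [314. 200.] 848 [0.458 0.146 0.019]
scene holder 0.71
[... 649 characters left out ...]
, 'k1': -0.11828952132156863, 'xyz': array([0.31082576, 0.00727759, 1.37407022]), 'orientation': array([-169.37669923,    0.83783822,  -90.99014195])}
top wrench 0.74 [362. 192.] 833 [ 0.536 -0.349  0.048]
top wrench 0.3 [216. 131.] 58 [0.778 0.139 0.015]
top holder 0.63 [215. 229.] 747 [0.431 0.14  0.024]
top holder 0.61 [272. 200.] 1201 [ 0.518 -0.034  0.062]
top case 0.86 [363. 205.] 5243 [ 0.503 -0.343  0.027]
top case 0.47 [270. 196.] 190 [ 0.524 -0.036  0.1  ]
top nut_seat 0.62 [271. 197.] 202 [ 0.524 -0.036  0.1  ]
top nut_seat 0.52 [214. 230.] 123 [0.434 0.143 0.078]
top wrench_ring 0.8 [364. 169.] 311 [ 0.614 -0.332  0.047]
top wrench_ring 0.29 [367. 196.] 812 [ 0.527 -0.35   0.048]
```

Run:
```python
import cv2,numpy as np
t=cv2.imread('pics/top.png'); s=cv2.imread('pics/scene.png')
a=cv2.resize(t[110:290,150:430],(800,514),interpolation=cv2.INTER_CUBIC)
cv2.imwrite('pics/top_c.png',a)
```

```text
(no output)
```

View pics/top_c.png

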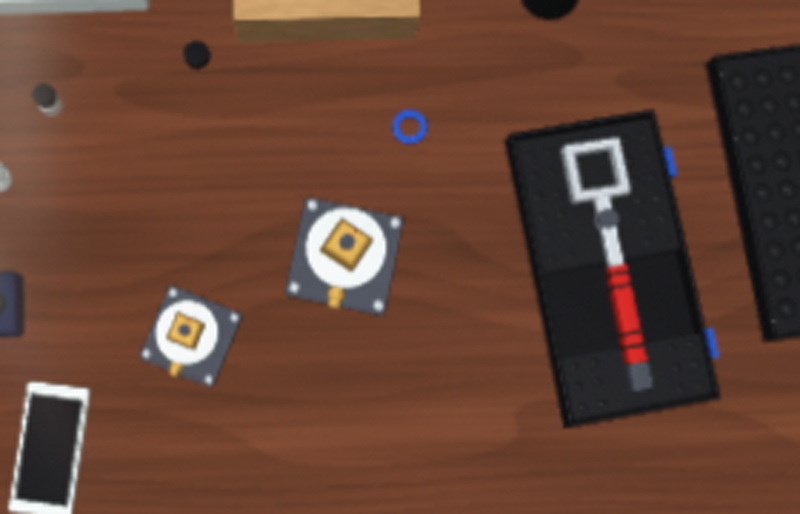

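View pics/scene.png

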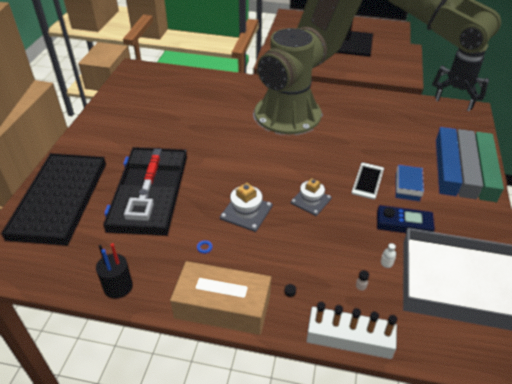

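The top view shows two holders: the large one at (272,200), with its nut top at about 0.10 m, and a small one at (215,229), with its nut top at about 0.078 m. The large one fits, since 70 + 34 = 104 mm. The wrench lies in the case at (362,192) with its head towards +x, and an empty look-alike tray sits to its right. Next I'll confirm the holder with the wrist camera from close by.

```bash
cat >> h.py <<'E'
def inc(p,yaw,tilt=0,base=None):
    "round increments from measured pose (or base=(p,yaw)) to tool-down pose at p,yaw"
    s=r.sense(); M=T(s['ee_pos'],s['tcp_rot']) if base is None else T(base[0],[180,0,base[1]])
    N=T(p,[180,0,yaw]); D=np.linalg.inv(M)@N
    print('lin',np.round(D[:3,3]/.15,3),'ang',np.round(R.from_matrix(D[:3,:3]).as_rotvec(degrees=True)/90,3))
E
python3 - <<'E'
from h import *
print(np.round(get_calibration('wrist')['hand_eye'],3), get_calibration('wrist')['fov_y'])
inc([0.46,-0.03,0.34],90)
P=np.load('top.npy')
for (a,b) in [(272,200),(215,229)]:
    Q=P[b-30:b+30,a-30:a+30].reshape(-1,3); Q=Q[~np.isnan(Q[:,2])]
    h,e=np.histogram(Q[:,2],np.arange(0,.12,.004)); print([(round(x,3),n) for x,n in zip(e,h) if n>15])
E
```

```text
[[-0.    -0.953 -0.304  0.079]
 [ 1.    -0.001  0.001 -0.   ]
 [-0.001 -0.304  0.953 -0.142]
 [ 0.     0.     0.     1.   ]] 71.17126556418634
lin [-2.947 -2.795 -0.725] ang [ 0.    -0.     0.775]
[(np.float64(0.0), np.int64(621)), (np.float64(0.004), np.int64(174)), (np.float64(0.008), np.int64(318)), (np.float64(0.012), np.int64(157)), (np.float64(0.016), np.int64(20)), (np.float64(0.06), np.int64(30)), (np.float64(0.064), np.int64(161)), (np.float64(0.068), np.int64(177)), (np.float64(0.072), np.int64(28)), (np.float64(0.092), np.int64(35)), (np.float64(0.096), np.int64(47)), (np.float64(0.1), np.int64(57)), (np.float64(0.104), np.int64(35))]
[(np.float64(0.0), np.int64(847)), (np.float64(0.004), np.int64(247)), (np.float64(0.008), np.int64(167)), (np.float64(0.012), np.int64(19)), (np.float64(0.048), np.int64(83)), (np.float64(0.052), np.int64(117)), (np.float64(0.056), np.int64(31)), (np.float64(0.072), np.int64(27)), (np.float64(0.076), np.int64(46)), (np.float64(0.08), np.int64(31))]
```

Call:
carry_out(
  increments=[
    {"linear": [-0.98, -0.93, -0.72], "angular": [0, 0, 0], "jaw": 1},
    {"linear": [-0.98, -0.93, -0.72], "angular": [0, 0, 0], "jaw": 1},
    {"linear": [-0.98, -0.93, -0.72], "angular": [0, 0, 0], "jaw": 1},
    {"linear": [-0.98, -0.93, -0.72], "angular": [0, 0, 0], "jaw": 1},
  ],
)

```text
t: 1.1
ee_pos: [0.2804, 0.3327, 0.3409]
tcp_rot: [179.9, 0.1, 159.7]
wrist_force: [0.2, 0.3, -1.3]
opening: 0.0854
gripper_force: 0.0
```

Call:
carry_out(
  increments=[
    {"linear": [-0.98, -0.93, 0], "angular": [0, 0, 0], "jaw": 1},
    {"linear": [-0.98, -0.93, 0], "angular": [0, 0, 0], "jaw": 1},
    {"linear": [-0.98, -0.93, 0], "angular": [0, 0, 0], "jaw": 1},
    {"linear": [-0.98, -0.93, 0], "angular": [0, 0, 0], "jaw": 1},
  ],
)

```text
t: 1.6
ee_pos: [0.3704, 0.15, 0.3394]
tcp_rot: [180.0, 0.0, 159.6]
wrist_force: [0.3, 0.2, -0.6]
opening: 0.0855
gripper_force: 0.0
```

Call:
carry_out(
  increments=[
    {"linear": [-0.9, -0.9, 0], "angular": [0, 0, 0.2], "jaw": 1},
    {"linear": [-0.9, -0.9, 0], "angular": [0, 0, 0.5], "jaw": 1},
    {"linear": [-0.9, -0.9, 0], "angular": [0, 0, 0.77], "jaw": 1},
    {"linear": [-0.9, -0.9, 0], "angular": [0, 0, 0.77], "jaw": 1},
    {"linear": [-0.9, -0.9, 0], "angular": [0, 0, 0.77], "jaw": 1},
    {"linear": [-0.9, -0.9, 0], "angular": [0, 0, 0.77], "jaw": 1},
    {"linear": [-0.9, -0.9, 0], "angular": [0, 0, 0.77], "jaw": 1},
    {"linear": [-0.9, -0.9, 0], "angular": [0, 0, 0.77], "jaw": 1},
  ],
)

```text
t: 2.6
ee_pos: [0.4496, -0.0206, 0.3393]
tcp_rot: [180.0, 0.0, 90.5]
wrist_force: [-0.4, -0.2, -0.7]
opening: 0.0852
gripper_force: 0.0
```

Run:
```python
from h import *
im,d,c,M=cam('wrist'); P=cloud(d,c,M); np.save('w1.npy',P); cv2.imwrite('pics/w1.png',im)
for q in ('nut_seat','holder'):
    for o in finder.silhouettes(q,'wrist')[:3]:
        m=o['region']; print(q,round(o['score'],2),np.round(o['xy']),m.sum(),np.round(np.nanmedian(P[m],0),4))
near=np.hypot(P[...,0]-.52,P[...,1]+.036)<.07
z=P[...,2]
h,e=np.histogram(z[near],np.arange(0,.12,.002)); print([(round(float(x),3),int(n)) for x,n in zip(e,h) if n>60])
fl=near&(abs(z-.069)<.004); nt=near&(z>.085)
from cv2 import minAreaRect
for nm,m in (('flange',fl),('foot',near&(z>.005)&(z<.016)),('nut',nt),('top',near&(z>.1)),):
    q=P[m][:,:2].astype(np.float32); print(nm,np.round(np.nanmedian(z[m]),4),len(q),minAreaRect(q*1000))
hsv=cv2.cvtColor(im,cv2.COLOR_BGR2HSV); print(hsv[nt][::200])
```

```text
nut_seat 0.96 [249.  41.] 834 [0.439  0.1449 0.078 ]
nut_seat 0.76 [310. 173.] 875 [ 0.5249 -0.0301  0.1012]
holder 0.88 [250.  47.] 3942 [0.439  0.1407 0.0529]
holder 0.7 [304. 161.] 4586 [ 0.5195 -0.0197  0.0679]
[(0.0, 76), (0.008, 243), (0.01, 1074), (0.012, 137), (0.066, 239), (0.068, 1123), (0.07, 151), (0.092, 78), (0.094, 99), (0.096, 97), (0.098, 92), (0.1, 127), (0.102, 224), (0.106, 92)]
flange 0.0689 1529 ((528.8982543945312, -34.096229553222656), (88.22496795654297, 86.95500946044922), 1.391620397567749)
foot 0.0109 1499 ((528.0809326171875, -33.830116271972656), (119.54051208496094, 117.00287628173828), 76.72801971435547)
nut 0.4134 18194 ((506.7226867675781, -19.33953857421875), (44.7739372253418, 99.19556427001953), 56.24323272705078)
top 0.4139 17790 ((504.0661926269531, -18.467674255371094), (37.660831451416016, 94.81021881103516), 59.7890510559082)
[[ 19  61 175]
 [ 21 117 221]
 [ 21 116 219]
 [115  27 121]
 [ 21 115 220]
 [  0  14 150]
 [109  19 108]
 [120  13  39]
 [110  19  40]
 [109  14 141]
 [  8  89  92]
 [  7  87  88]
 [111  33  54]
 [120  17  75]
 [110  42 
[... 445 characters left out ...]
  33  47]
 [105  35  44]
 [111  37  48]
 [115  30  51]
 [115  29  53]
 [111  36  50]
 [111  35  51]
 [114  30  43]
 [111  34  75]
 [109  36  77]
 [111  34  53]
 [110  28  54]
 [110  29  53]
 [111  34  53]
 [111  36  49]
 [105  31  50]
 [108  30  42]
 [111  34  74]
 [112  37  76]
 [  4  49  83]
 [109  34  60]
 [110  29  53]
 [111  34  53]
 [111  34  53]
 [111  34  53]
 [110  29  52]
 [110  35  44]
 [113  27  38]
 [114  29  44]
 [111  35  51]
 [116  34  53]
 [120  34  53]
 [116  34  53]
 [116  34  53]
 [116  34  53]
 [116  34  53]
 [111  34  52]
 [108  26  49]
 [115  33  46]
 [110  37  41]
 [105  36  42]
 [107  34  52]
 [109  38  73]
 [105  35  44]
 [110  33  47]
 [110  37  41]
 [111  36  50]]
```

View pics/w1.png

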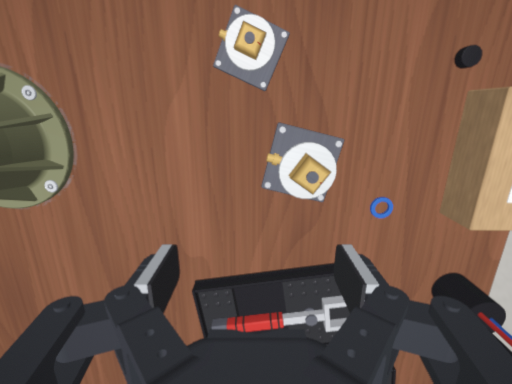

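The large holder is at pixel (305,170), with a flange 88 mm across at z = 0.069, so it's the one meant. The small one is at (250,45). The wrench shows at (275,320). I'll measure the nut from closer, at two yaws, to cancel the hand-eye bias.

```bash
cat >> h.py <<'E'
def nut(P,c0=(.528,-.034)):
    z=P[...,2]; near=np.hypot(P[...,0]-c0[0],P[...,1]-c0[1])<.06
    out={}
    for nm,a,b in (('flange',.064,.074),('nut',.08,.115),('top',.0985,.112)):
        m=(near&(z>a)&(z<b)).astype(np.uint8); n,l,st,_=cv2.connectedComponentsWithStats(m)
        if n<2: continue
        m=l==1+st[1:,4].argmax(); q=(P[m][:,:2]*1000).astype(np.float32)
        if nm=='flange':
            h=cv2.convexHull(q)[:,0]; print(nm,len(q),np.round(np.median(z[m]),4),np.round(cv2.minEnclosingCircle(h),1) if 0 else cv2.minEnclosingCircle(h))
        else:
            print(nm,len(q),np.round(np.median(z[m]),4),[np.round(x,1) for x in cv2.minAreaRect(q)])
E
python3 - <<'E'
from h import *
nut(np.load('w1.npy')); inc([0.528,-0.064,.25],90)
E
```

```text
flange 1547 0.0689 ((528.9817504882812, -34.20182800292969), 44.679805755615234)
nut 925 0.1006 [array([529.4, -34.4]), array([44.1, 44.5]), np.float64(55.1)]
top 563 0.1027 [array([529.2, -34.4]), array([35.6, 36.6]), np.float64(54.8)]
lin [-0.295  0.52   0.596] ang [ 0.    -0.     0.007]
```

Run:
```python
from h import *
inc([0.5,-0.04,.29],10)
```

```text
lin [-0.133  0.335  0.329] ang [ 0.    -0.     0.896]
```

Call:
carry_out(
  increments=[
    {"linear": [-0.13, 0.33, 0.33], "angular": [0, 0, 0.9], "jaw": 1},
    {"linear": [-0.13, 0.33, 0.33], "angular": [0, 0, 0.9], "jaw": 1},
    {"linear": [-0.13, 0.33, 0.33], "angular": [0, 0, 0.9], "jaw": 1},
    {"linear": [-0.13, 0.33, 0.33], "angular": [0, 0, 0.9], "jaw": 1},
    {"linear": [-0.13, 0.33, 0.33], "angular": [0, 0, 0.9], "jaw": 1},
    {"linear": [-0.13, 0.33, 0.33], "angular": [0, 0, 0.9], "jaw": 1},
    {"linear": [-0.13, 0.33, 0.33], "angular": [0, 0, 0.9], "jaw": 1},
    {"linear": [-0.13, 0.33, 0.33], "angular": [0, 0, 0.9], "jaw": 1},
    {"linear": [-0.13, 0.33, 0.33], "angular": [0, 0, 0.9], "jaw": 1},
    {"linear": [-0.13, 0.33, 0.33], "angular": [0, 0, 0.9], "jaw": 1},
  ],
)

```text
t: 4.0
ee_pos: [0.4992, -0.0397, 0.2898]
tcp_rot: [180.0, 0.0, 9.7]
wrist_force: [0.4, -1.1, 0.4]
opening: 0.0855
gripper_force: 0.0
```

Run:
```python
from h import *
im,d,c,M=cam('wrist'); P=cloud(d,c,M); nut(P); print(r.sense()['ee_pos'],r.sense()['tcp_rot'])
# coarse wrench from top
Pt=np.load('top.npy'); im=cv2.imread('pics/top.png'); hsv=cv2.cvtColor(im,cv2.COLOR_BGR2HSV)
red=((hsv[...,0]<8)|(hsv[...,0]>172))&(hsv[...,1]>170); red[:, :320]=0; red[:,400:]=0; red[:110]=0
q=(Pt[red]*1000).astype(np.float32); q=q[~np.isnan(q[:,0])]; print(cv2.minAreaRect(q[:,:2]),np.median(q[:,2]))
inc([0.5,-0.33,.33],10)
```

```text
flange 2231 0.0691 ((529.5149536132812, -35.12742614746094), 44.897151947021484)
nut 1251 0.1015 [array([529.9, -34.9]), array([43.3, 43.9]), np.float64(54.8)]
top 823 0.1029 [array([529.8, -34.8]), array([36.2, 36.6]), np.float64(55.4)]
[ 0.49923351 -0.03967397  0.2897842 ] [ 1.79999997e+02 -1.24185534e-04  9.62500270e+00]Traceback (most recent call last):
  File "<stdin>", line 6, in <module>
cv2.error: OpenCV(4.12.0) /io/opencv/modules/imgproc/src/convhull.cpp:143: error: (-215:Assertion failed) total >= 0 && (depth == CV_32F || depth == CV_32S) in function 'convexHull'
```

Run:
```python
from h import *
inc([0.51,-0.345,.33],10)
```

```text
lin [-0.27   2.019 -0.268] ang [ 0.    -0.    -0.004]
```

Call:
carry_out(
  increments=[
    {"linear": [-0.13, 1, -0.27], "angular": [0, 0, 0], "jaw": 1},
    {"linear": [-0.13, 1, -0.27], "angular": [0, 0, 0], "jaw": 1},
    {"linear": [-0.13, 1, -0.27], "angular": [0, 0, 0], "jaw": 1},
  ],
)

```text
t: 4.42
ee_pos: [0.5045, -0.1934, 0.331]
tcp_rot: [180.0, -0.0, 9.5]
wrist_force: [-0.0, 0.8, -0.1]
opening: 0.0854
gripper_force: 0.0
```

Call:
carry_out(
  increments=[
    {"linear": [-0.13, 1, 0], "angular": [0, 0, 0], "jaw": 1},
    {"linear": [-0.13, 1, 0], "angular": [0, 0, 0], "jaw": 1},
    {"linear": [-0.13, 1, 0], "angular": [0, 0, 0], "jaw": 1},
    {"linear": [-0.13, 1, 0], "angular": [0, 0, 0], "jaw": 1},
    {"linear": [-0.13, 1, 0], "angular": [0, 0, 0], "jaw": 1},
  ],
)

```text
t: 5.05
ee_pos: [0.5103, -0.3413, 0.3303]
tcp_rot: [-180.0, 0.0, 9.6]
wrist_force: [0.0, -0.9, -0.3]
opening: 0.0855
gripper_force: 0.0
```

```bash
cat >> h.py <<'E'
def comp(m,P):
    n,l,st,_=cv2.connectedComponentsWithStats(m.astype(np.uint8)); m=l==1+st[1:,4].argmax()
    q=P[m]; q=q[~np.isnan(q[:,2])]; return q,m
def wrench(im,P,zr=(.02,.2)):
    hsv=cv2.cvtColor(im,cv2.COLOR_BGR2HSV); z=P[...,2]
    red=((hsv[...,0]<8)|(hsv[...,0]>172))&(hsv[...,1]>150)&(z>zr[0])&(z<zr[1])
    q,m=comp(cv2.morphologyEx(red.astype(np.uint8),cv2.MORPH_CLOSE,np.ones((7,7))),P); print('red',len(q),np.round(np.median(q[:,2]),4),[np.round(x,1) for x in cv2.minAreaRect((q[:,:2]*1000).astype(np.float32))])
E
python3 - <<'E'
from h import *
im,d,c,M=cam('wrist'); P=cloud(d,c,M); np.save('w2.npy',P); cv2.imwrite('pics/w2.png',im)
print(r.sense()['ee_pos']); wrench(im,P)
for q in ('wrench','wrench_ring','case'):
    for o in finder.silhouettes(q,'wrist')[:2]:
        m=o['region']; np.save(q+'.npy',m); print(q,round(o['score'],2),np.round(o['xy']),m.sum(),np.round(np.nanmedian(P[m],0),4))
E
```

```text
[ 0.51042833 -0.34098135  0.33055343]
red 844 0.0526 [array([ 448.6, -355.2]), array([112.2,  22. ]), np.float64(7.8)]
wrench 0.57 [263. 134.] 2867 [ 0.5524 -0.3477  0.0501]
wrench_ring 0.77 [278.  88.] 1218 [ 0.6199 -0.3336  0.0491]
wrench_ring 0.3 [ 44. 113.] 1707 [ 0.532  -0.0437  0.0973]
case 0.82 [264. 141.] 21423 [ 0.5386 -0.3422  0.0289]
```

View pics/w2.png

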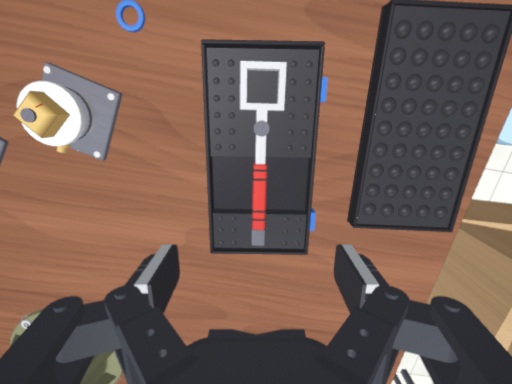

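Run:
```python
from h import *
P=np.load('w2.npy'); im=cv2.imread('pics/w2.png')
z=P[...,2]
near=np.hypot(P[...,0]-.614,P[...,1]+.332)<.055
near&=(P[...,0]>.58)
for lo in (.042,.046):
    q,m=comp(near&(z>lo)&(z<.06),P); print('ring',len(q),np.median(q[:,2]),[np.round(x,1) for x in cv2.minAreaRect((q[:,:2]*1000).astype(np.float32))])
g=cv2.cvtColor(im,cv2.COLOR_BGR2GRAY)
box=(P[...,0]>.42)&(P[...,0]<.62)&(abs(P[...,1]+.35)<.08)&(z>.036)&(z<.07)
q,m=comp(box,P); r_=cv2.minAreaRect((q[:,:2]*1000).astype(np.float32)); print('wr',len(q),[np.round(x,1) for x in r_])
# shank centerline
q=P[(P[...,0]>.42)&(P[...,0]<.56)&(abs(P[...,1]+.35)<.03)&(z>.044)&(z<.06)]
l=cv2.fitLine((q[:,:2]*1000).astype(np.float32),cv2.DIST_L2,0,.01,.01).ravel(); print('line',l,np.degrees(np.arctan2(l[1],l[0])))
print('y at x=460',l[3]+(460-l[2])*l[1]/l[0])
c=(z>.033)&(z<.041)&(P[...,1]<-.2)&(P[...,1]>-.47)&(P[...,0]>.3)&(P[...,0]<.72)&(np.arange(512)[None]<335)&(np.arange(512)[None]>195)
q,m=comp(cv2.morphologyEx(c.astype(np.uint8),cv2.MORPH_CLOSE,np.ones((3,3))),P);q=P[c]; print('case',len(q),[np.round(x,1) for x in cv2.minAreaRect((q[:,:2]*1000).astype(np.float32))])
```

```text
ring 1109 0.04925224256101951 [array([ 615.4, -331.8]), array([73.4, 65.5]), np.float64(7.9)]
ring 1041 0.049342260855950504 [array([ 618.2, -331.4]), array([67.8, 65.5]), np.float64(7.9)]
wr 1780 [array([ 520.7, -341.5]), array([204.8,  65.4]), np.float64(5.4)]
line [ 9.8914146e-01  1.4696635e-01  4.8936105e+02 -3.4959409e+02] 8.451164
y at x=460 -353.95654
case 2343 [array([ 508.7, -347.5]), array([349.4, 179.8]), np.float64(8.7)]
```

Run:
```python
from h import *
inc([0.461,-0.3535,.18],8); inc([0.461,-0.3535,.023],8)
```

```text
lin [-0.339  0.026  1.005] ang [ 0.    -0.     0.017]
lin [-0.34   0.026  2.051] ang [ 0.    -0.     0.017]
```

Call:
carry_out(
  increments=[
    {"linear": [-0.34, 0.026, 1], "angular": [0, 0, 0.018], "jaw": 1},
    {"linear": [-0.34, 0.026, 1], "angular": [0, 0, 0.018], "jaw": 1},
    {"linear": [-0.34, 0.026, 1], "angular": [0, 0, 0.018], "jaw": 1},
    {"linear": [-0.34, 0.026, 1], "angular": [0, 0, 0.018], "jaw": 1},
    {"linear": [-0.34, 0.026, 1], "angular": [0, 0, 0.018], "jaw": 1},
  ],
)

```text
t: 5.88
ee_pos: [0.4616, -0.3544, 0.1823]
tcp_rot: [179.9, -0.1, 7.9]
wrist_force: [-0.3, -0.8, 0.4]
opening: 0.0855
gripper_force: 0.0
```

Run:
```python
from h import *
print(r.sense()['ee_pos'],r.sense()['tcp_rot']);inc([0.461,-0.3535,.023],8)
```

```text
[ 0.46158158 -0.35440182  0.1822807 ] [ 1.79885067e+02 -1.05861152e-01  7.90128894e+00]
lin [-0.005 -0.009  1.062] ang [ 0.001 -0.001 -0.001]
```

Call:
carry_out(
  increments=[
    {"linear": [0, 0, 0.4], "angular": [0, 0, 0], "jaw": 1},
    {"linear": [0, 0, 0.7], "angular": [0, 0, 0], "jaw": 1},
    {"linear": [0, 0, 0.7], "angular": [0, 0, 0], "jaw": 1},
    {"linear": [0, 0, 0.7], "angular": [0, 0, 0], "jaw": 1},
  ],
)

```text
t: 6.38
ee_pos: [0.4619, -0.3551, 0.0782]
tcp_rot: [179.8, -0.1, 7.9]
wrist_force: [-0.0, -0.3, -0.1]
opening: 0.0857
gripper_force: 0.0
```

Call:
carry_out(
  increments=[
    {"linear": [0, 0, 0.2], "angular": [0, 0, 0], "jaw": 1},
    {"linear": [0, 0, 0.35], "angular": [0, 0, 0], "jaw": 1},
    {"linear": [0, 0, 0.35], "angular": [0, 0, 0], "jaw": 1},
    {"linear": [0, 0, 0.35], "angular": [0, 0, 0], "jaw": 1},
  ],
)

```text
t: 6.88
ee_pos: [0.4616, -0.3551, 0.0252]
tcp_rot: [179.9, -0.1, 7.9]
wrist_force: [0.5, 0.2, 0.4]
opening: 0.0851
gripper_force: 0.0
```

Call:
carry_out(
  increments=[
    {"linear": [0, 0, 0], "angular": [0, 0, 0], "jaw": -1},
    {"linear": [0, 0, 0], "angular": [0, 0, 0], "jaw": -1},
    {"linear": [0, 0, 0], "angular": [0, 0, 0], "jaw": -1},
    {"linear": [0, 0, 0], "angular": [0, 0, 0], "jaw": -1},
    {"linear": [0, 0, 0], "angular": [0, 0, 0], "jaw": -1},
    {"linear": [0, 0, 0], "angular": [0, 0, 0], "jaw": -1},
    {"linear": [0, 0, 0], "angular": [0, 0, 0], "jaw": -1},
    {"linear": [0, 0, 0], "angular": [0, 0, 0], "jaw": -1},
  ],
  squeeze=80,
)

```text
t: 7.88
ee_pos: [0.4607, -0.3544, 0.0231]
tcp_rot: [180.0, -0.0, 7.9]
wrist_force: [-2.2, 0.5, 6.3]
opening: 0.021
gripper_force: 78.4
```

Call:
carry_out(
  increments=[
    {"linear": [0, 0, -0.2], "angular": [0, 0, 0], "jaw": -1},
    {"linear": [0, 0, -0.5], "angular": [0, 0, 0], "jaw": -1},
    {"linear": [0, 0, -0.8], "angular": [0, 0, 0], "jaw": -1},
    {"linear": [0, 0, -1], "angular": [0, 0, 0], "jaw": -1},
    {"linear": [0, 0, -1], "angular": [0, 0, 0], "jaw": -1},
    {"linear": [0, 0, -1], "angular": [0, 0, 0], "jaw": -1},
  ],
)

```text
t: 8.62
ee_pos: [0.4599, -0.3538, 0.1706]
tcp_rot: [-179.9, 0.1, 7.9]
wrist_force: [-0.2, -0.3, -6.5]
opening: 0.0207
gripper_force: 79.7
```

Run:
```python
from h import *
im,d,c,M=cam('wrist'); P=cloud(d,c,M); s=r.sense(); print(s['ee_pos'],s['tcp_rot'],s['wrist_force'],s['wrist_torque'],s['opening'])
cv2.imwrite('pics/w3.png',im)
# origin offset to grasp is ~0: ring target
psi=55.1; a=np.radians(psi); n=np.array([.5296,-.0347]); g=n-.16*np.array([np.cos(a),np.sin(a)])
print(g); inc([*g,.173],psi)
for n_ in ('top',):
    im,d,c,M=cam(n_); P=cloud(d,c,M); wrench(im,P,(.1,.3))
    z=P[...,2]; q,m=comp((abs(P[...,0]-.61)<.07)&(abs(P[...,1]+.332)<.06)&(z>.15)&(z<.25),P); print(len(q),np.median(q,0),cv2.minAreaRect((q[:,:2]*1000).astype(np.float32)))
```

```text
[ 0.45990959 -0.35372007  0.17046275] [-1.79847322e+02  1.34911106e-01  7.86624055e+00] [ 0.30632508 -0.28388856 -6.00350002] [-0.03360541  0.10634205 -0.00388871] 0.020887893097318217
[ 0.43805666 -0.1659243 ]
lin [ 0.027 -1.26  -0.014] ang [-0.002  0.001 -0.525]
red 23 0.1348 [array([ 846.9, -288.5]), array([5.9, 8.4]), np.float64(46.4)]
451 [ 0.59824594 -0.33482394  0.19399816] ((595.697265625, -334.1905517578125), (113.1297836303711, 66.29090881347656), 7.241158485412598)
```

Call:
carry_out(
  increments=[
    {"linear": [0.01, -0.3, 0], "angular": [0, 0, -0.1], "jaw": -1},
    {"linear": [0.02, -0.6, 0], "angular": [0, 0, -0.2], "jaw": -1},
    {"linear": [0.02, -0.9, 0], "angular": [0, 0, -0.3], "jaw": -1},
    {"linear": [0.02, -0.9, 0], "angular": [0, 0, -0.4], "jaw": -1},
    {"linear": [0.02, -0.9, 0], "angular": [0, 0, -0.48], "jaw": -1},
    {"linear": [0.02, -0.9, 0], "angular": [0, 0, -0.52], "jaw": -1},
    {"linear": [0.02, -0.9, 0], "angular": [0, 0, -0.52], "jaw": -1},
    {"linear": [0.02, -0.9, 0], "angular": [0, 0, -0.52], "jaw": -1},
  ],
)

```text
t: 9.72
ee_pos: [0.4449, -0.2201, 0.1722]
tcp_rot: [-179.9, 0.0, 54.6]
wrist_force: [0.3, -0.4, -5.0]
opening: 0.0209
gripper_force: 80.4
```

Run:
```python
from h import *
s=r.sense(); print(s['ee_pos'],s['tcp_rot'],s['wrist_torque'])
inc([0.4381,-.1659,.15],55.1)
```

```text
[ 0.444877   -0.22005965  0.17222798] [-1.79946190e+02  4.65732339e-03  5.45767229e+01] [-0.10282481  0.05023571  0.02306969]
lin [ 0.268 -0.246  0.148] ang [-0.001  0.    -0.006]
```

Call:
carry_out(
  increments=[
    {"linear": [0.13, -0.12, 0.07], "angular": [0, 0, -0.006], "jaw": -1},
    {"linear": [0.268, -0.246, 0.148], "angular": [0, 0, -0.006], "jaw": -1},
    {"linear": [0.268, -0.246, 0.148], "angular": [0, 0, -0.006], "jaw": -1},
    {"linear": [0.268, -0.246, 0.148], "angular": [0, 0, -0.006], "jaw": -1},
    {"linear": [0.268, -0.246, 0.148], "angular": [0, 0, -0.006], "jaw": -1},
  ],
)

```text
t: 10.35
ee_pos: [0.4384, -0.1666, 0.1508]
tcp_rot: [180.0, -0.0, 55.2]
wrist_force: [0.4, -0.7, -5.0]
opening: 0.0206
gripper_force: 80.5
```

```bash
cat > chk.py <<'E'
from h import *
import sys
s=r.sense(); print(s['ee_pos'],s['tcp_rot'],s['wrist_force'],s['wrist_torque'])
ims=[]
for n,(u,v) in (('top',(285,205)),('scene',(235,195))):
    im,d,c,M=cam(n); P=cloud(d,c,M)
    ims.append(cv2.resize(im[v-40:v+40,u-40:u+40],(400,400),interpolation=cv2.INTER_CUBIC))
    for o in finder.silhouettes('wrench_ring',n)[:2]: print(n,round(o['score'],2),np.round(o['xy']),o['region'].sum(),np.round(np.nanmedian(P[o['region']],0),4))
    if n=='top':
        z=P[...,2]; m=(np.hypot(P[...,0]-.5296,P[...,1]+.0347)<.06)&(z>float(sys.argv[2])); q,m=comp(m,P); print(len(q),np.nanmedian(q[:,2]),cv2.minAreaRect((q[:,:2]*1000).astype(np.float32)))
cv2.imwrite('pics/%s.png'%sys.argv[1],np.hstack(ims))
E
python3 chk.py over .14
```

```text
[ 0.43838048 -0.16660143  0.15082721] [ 1.79967624e+02 -2.06503465e-03  5.51525324e+01] [ 0.35550596 -0.67329167 -4.99134344] [-0.07489287  0.06285672  0.00520759]
341 0.17521515671730947 ((520.4392700195312, -45.7203254699707), (90.80890655517578, 66.16574096679688), 55.17634963989258)
scene 0.56 [246. 164.] 502 [ 0.5313 -0.0405  0.1738]
```

View pics/over.png

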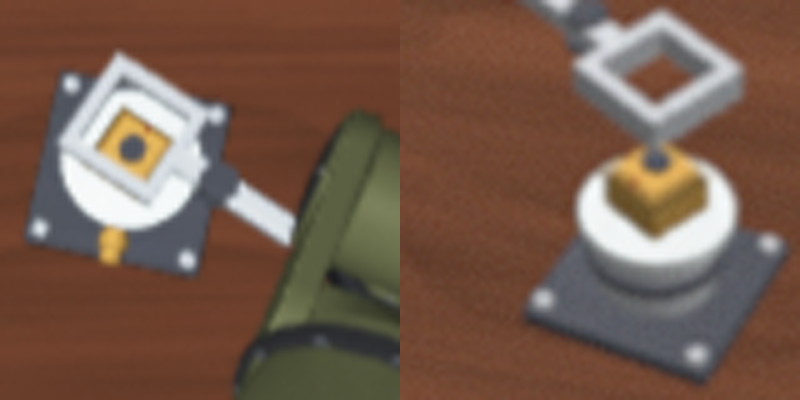

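Call:
carry_out(
  increments=[
    {"linear": [0, 0, 0.15], "angular": [0, 0, 0], "jaw": -1},
    {"linear": [0, 0, 0.3], "angular": [0, 0, 0], "jaw": -1},
    {"linear": [0, 0, 0.38], "angular": [0, 0, 0], "jaw": -1},
    {"linear": [0, 0, 0.38], "angular": [0, 0, 0], "jaw": -1},
    {"linear": [0, 0, 0.4], "angular": [0, 0, 0], "jaw": -1},
    {"linear": [0, 0, 0.4], "angular": [0, 0, 0], "jaw": -1},
  ],
)

```text
t: 11.3
ee_pos: [0.4384, -0.1661, 0.091]
tcp_rot: [180.0, -0.0, 55.2]
wrist_force: [0.4, -0.3, -5.1]
opening: 0.0203
gripper_force: 80.4
```

Call:
carry_out(
  increments=[
    {"linear": [0, 0, 0.02], "angular": [0, 0, 0], "jaw": -1},
    {"linear": [0, 0, 0.04], "angular": [0, 0, 0], "jaw": -1},
    {"linear": [0, 0, 0.06], "angular": [0, 0, 0], "jaw": -1},
    {"linear": [0, 0, 0.08], "angular": [0, 0, 0], "jaw": -1},
    {"linear": [0, 0, 0.08], "angular": [0, 0, 0], "jaw": -1},
  ],
)

```text
t: 11.92
ee_pos: [0.4381, -0.166, 0.0783]
tcp_rot: [-180.0, 0.0, 55.2]
wrist_force: [0.5, 0.5, -4.2]
opening: 0.0209
gripper_force: 80.4
```

Call:
carry_out(
  increments=[
    {"linear": [0, 0, 0.03], "angular": [0, 0, 0], "jaw": -1},
    {"linear": [0, 0, 0.06], "angular": [0, 0, 0], "jaw": -1},
    {"linear": [0, 0, 0.09], "angular": [0, 0, 0], "jaw": -1},
    {"linear": [0, 0, 0.1], "angular": [0, 0, 0], "jaw": -1},
    {"linear": [0, 0, 0.1], "angular": [0, 0, 0], "jaw": -1},
  ],
)

```text
t: 12.55
ee_pos: [0.4382, -0.166, 0.0635]
tcp_rot: [-180.0, 0.0, 55.2]
wrist_force: [-0.5, 0.8, -5.2]
opening: 0.021
gripper_force: 80.5
```

```bash
python3 chk.py seat .075
```

```text
[ 0.43818322 -0.16599848  0.06352395] [-1.79991858e+02  1.51999729e-03  5.52080953e+01] [-0.47070978  0.82249883 -5.19844735] [-0.08929796  0.04528    -0.00482188]
top 0.59 [270. 204.] 271 [ 0.5169 -0.0331  0.0872]
top 0.2 [130. 266.] 806 [0.3084 0.4295 0.0436]
469 0.09057998373071308 ((520.3383178710938, -44.795387268066406), (91.14198303222656, 66.28414916992188), 55.57643127441406)
scene 0.92 [250. 199.] 367 [ 0.5434 -0.032   0.088 ]
scene 0.61 [403. 220.] 1252 [0.4893 0.4161 0.0358]
```

Call:
carry_out(
  increments=[
    {"linear": [0, 0, 0.007], "angular": [0, 0, 0], "jaw": -1},
    {"linear": [0, 0, 0.014], "angular": [0, 0, 0], "jaw": -1},
    {"linear": [0, 0, 0.014], "angular": [0, 0, 0], "jaw": -1},
  ],
)

```text
t: 13.12
ee_pos: [0.4383, -0.1661, 0.0616]
tcp_rot: [180.0, -0.0, 55.2]
wrist_force: [-0.6, -0.7, -2.3]
opening: 0.0208
gripper_force: 81.1
```

Call:
carry_out(
  increments=[
    {"linear": [0, 0, 0.004], "angular": [0, 0, 0], "jaw": -1},
    {"linear": [0, 0, 0.008], "angular": [0, 0, 0], "jaw": -1},
    {"linear": [0, 0, 0.008], "angular": [0, 0, 0], "jaw": -1},
  ],
)

```text
t: 13.5
ee_pos: [0.4384, -0.1662, 0.0606]
tcp_rot: [180.0, -0.0, 55.2]
wrist_force: [-3.5, -3.2, 4.0]
opening: 0.0208
gripper_force: 81.7
```

Call:
carry_out(
  increments=[
    {"linear": [0.001, -0.027, -0.002], "angular": [0, 0, 0.016], "jaw": -1},
    {"linear": [0.001, -0.053, -0.002], "angular": [0, 0, 0.032], "jaw": -1},
    {"linear": [0.003, -0.08, -0.002], "angular": [0, 0, 0.048], "jaw": -1},
    {"linear": [0.005, -0.1065, -0.002], "angular": [0, 0, 0.064], "jaw": -1},
    {"linear": [0.012, -0.16, -0.002], "angular": [0, 0, 0.0955], "jaw": -1},
    {"linear": [0.021, -0.212, -0.002], "angular": [0, 0, 0.127], "jaw": -1},
    {"linear": [0.033, -0.264, -0.002], "angular": [0, 0, 0.159], "jaw": -1},
    {"linear": [0.033, -0.264, -0.002], "angular": [0, 0, 0.159], "jaw": -1},
    {"linear": [0.033, -0.264, -0.002], "angular": [0, 0, 0.159], "jaw": -1},
  ],
)

```text
t: 14.62
ee_pos: [0.4081, -0.1396, 0.0606]
tcp_rot: [180.0, 0.0, 40.8]
wrist_force: [-4.3, -7.3, 0.9]
opening: 0.0204
gripper_force: 81.4
```

```bash
cat > st.py <<'E'
from h import *
s=r.sense(); Rm=R.from_euler('xyz',s['tcp_rot'],degrees=True)
print(round(s['t'],2),np.round(s['ee_pos'],4),np.round(s['tcp_rot'],2),'F tool',np.round(Rm.inv().apply(s['wrist_force']),1),'M tool',np.round(Rm.inv().apply(s['wrist_torque']),2))
a=np.radians(s['tcp_rot'][2]); print('ring if straight',np.round(s['ee_pos'][:2]+.16*np.array([np.cos(a),np.sin(a)]),4))
E
python3 st.py
```

```text
14.62 [ 0.4081 -0.1396  0.0606] [1.7997e+02 3.0000e-02 4.0810e+01] F tool [-8.   2.8 -0.9] M tool [-0.44 -0.46  0.37]
ring if straight [ 0.5293 -0.035 ]
```

Call:
carry_out(
  increments=[
    {"linear": [-0.006, 0, 0], "angular": [0, 0, 0], "jaw": -1},
    {"linear": [-0.006, 0, 0], "angular": [0, 0, 0], "jaw": -1},
    {"linear": [-0.006, 0, 0], "angular": [0, 0, 0], "jaw": -1},
  ],
)

```text
t: 15.0
ee_pos: [0.408, -0.1399, 0.0607]
tcp_rot: [180.0, -0.0, 40.9]
wrist_force: [3.5, -1.8, 1.2]
opening: 0.0207
gripper_force: 81.3
```

```bash
python3 st.py; python3 chk.py turn .075
```

```text
15.0 [ 0.408  -0.1399  0.0607] [ 1.7998e+02 -2.0000e-02  4.0880e+01] F tool [ 1.5  3.7 -1.2] M tool [-0.39  0.7   0.35]
ring if straight [ 0.5289 -0.0352]
[ 0.40796038 -0.13989987  0.06065438] [ 1.79977131e+02 -1.67498477e-02  4.08767884e+01] [ 3.54612285 -1.76512871  1.22607103] [ 0.16724837 -0.78565203 -0.35378761]
top 0.64 [275. 203.] 244 [ 0.5214 -0.0382  0.0878]
465 0.0908113305515077 ((518.9442749023438, -43.322044372558594), (89.43930053710938, 65.60184478759766), 40.49521255493164)
scene 0.89 [244. 198.] 229 [ 0.5523 -0.0354  0.0871]
scene 0.44 [368. 181.] 778 [0.3197 0.3096 0.0093]
```

View pics/turn.png

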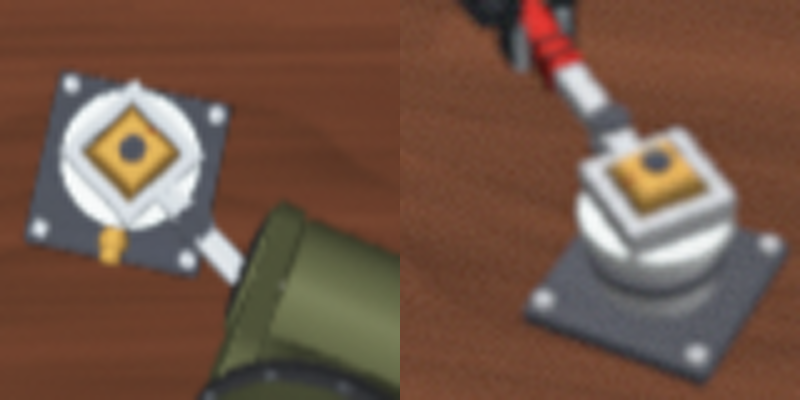

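Call:
carry_out(
  increments=[
    {"linear": [0.001, -0.027, 0], "angular": [0, 0, 0.016], "jaw": -1},
    {"linear": [0.001, -0.053, 0], "angular": [0, 0, 0.032], "jaw": -1},
    {"linear": [0.003, -0.083, 0], "angular": [0, 0, 0.051], "jaw": -1},
    {"linear": [0.003, -0.083, 0], "angular": [0, 0, 0.051], "jaw": -1},
  ],
)

```text
t: 15.7
ee_pos: [0.3997, -0.13, 0.0606]
tcp_rot: [-180.0, 0.0, 36.3]
wrist_force: [-1.3, -4.0, 1.6]
opening: 0.0208
gripper_force: 81.5
```

```bash
cat >> st.py <<'E'
F=Rm.inv().apply(s['wrist_force']); Mm=Rm.inv().apply(s['wrist_torque']); print('Mhinge',round(Mm[2]-.1*F[1],3),'tau nut',round(Mm[2]-.16*F[1],3))
E
python3 st.py
```

```text
15.7 [ 0.3997 -0.13    0.0606] [-1.7998e+02  2.0000e-02  3.6280e+01] F tool [-3.4  2.4 -1.6] M tool [-0.36  0.13  0.29]
ring if straight [ 0.5286 -0.0353]
Mhinge 0.043 tau nut -0.103
```

Call:
carry_out(
  increments=[
    {"linear": [0.001, -0.027, 0], "angular": [0, 0, 0.016], "jaw": -1},
    {"linear": [0.001, -0.053, 0], "angular": [0, 0, 0.032], "jaw": -1},
    {"linear": [0.001, -0.053, 0], "angular": [0, 0, 0.032], "jaw": -1},
  ],
)

```text
t: 16.08
ee_pos: [0.3952, -0.1236, 0.0606]
tcp_rot: [-180.0, 0.0, 33.4]
wrist_force: [-3.4, -3.2, 1.0]
opening: 0.0206
gripper_force: 81.5
```

```bash
python3 st.py
```

```text
16.07 [ 0.3952 -0.1236  0.0606] [-1.7998e+02  1.0000e-02  3.3430e+01] F tool [-4.6  0.8 -1. ] M tool [-0.32  0.18  0.22]
ring if straight [ 0.5287 -0.0354]
Mhinge 0.136 tau nut 0.088
```

Call:
carry_out(
  increments=[
    {"linear": [0.001, -0.027, 0], "angular": [0, 0, 0.016], "jaw": -1},
    {"linear": [0.001, -0.053, 0], "angular": [0, 0, 0.032], "jaw": -1},
    {"linear": [0.001, -0.053, 0], "angular": [0, 0, 0.032], "jaw": -1},
  ],
)

```text
t: 16.45
ee_pos: [0.391, -0.1168, 0.0606]
tcp_rot: [-180.0, 0.0, 30.6]
wrist_force: [-2.2, -2.7, 1.3]
opening: 0.0207
gripper_force: 81.5
```

```bash
python3 st.py
```

```text
16.45 [ 0.391  -0.1168  0.0606] [-1.7998e+02  1.0000e-02  3.0550e+01] F tool [-3.2  1.2 -1.3] M tool [-0.21  0.23  0.18]
ring if straight [ 0.5288 -0.0355]
Mhinge 0.061 tau nut -0.01
```

Call:
carry_out(
  increments=[
    {"linear": [0.001, -0.022, 0], "angular": [0, 0, 0.013], "jaw": -1},
    {"linear": [0.001, -0.043, 0], "angular": [0, 0, 0.026], "jaw": -1},
    {"linear": [0.001, -0.043, 0], "angular": [0, 0, 0.026], "jaw": -1},
  ],
)

```text
t: 16.82
ee_pos: [0.3878, -0.1111, 0.0605]
tcp_rot: [-180.0, 0.0, 28.2]
wrist_force: [-2.2, -2.4, -0.7]
opening: 0.0209
gripper_force: 81.2
```

```bash
python3 st.py
```

```text
16.82 [ 0.3878 -0.1111  0.0605] [-1.7998e+02  2.0000e-02  2.8190e+01] F tool [-3.1  1.1  0.7] M tool [-0.17  0.    0.2 ]
ring if straight [ 0.5288 -0.0355]
Mhinge 0.094 tau nut 0.03
```

Call:
carry_out(
  increments=[
    {"linear": [0.001, -0.022, 0], "angular": [0, 0, 0.013], "jaw": -1},
    {"linear": [0.001, -0.043, 0], "angular": [0, 0, 0.026], "jaw": -1},
    {"linear": [0.001, -0.043, 0], "angular": [0, 0, 0.026], "jaw": -1},
  ],
)

```text
t: 17.2
ee_pos: [0.3853, -0.106, 0.0607]
tcp_rot: [179.9, -0.0, 25.8]
wrist_force: [0.3, -10.5, -3.0]
opening: 0.0208
gripper_force: 80.9
```

```bash
python3 st.py
```

```text
17.2 [ 0.3853 -0.106   0.0607] [ 1.7992e+02 -2.0000e-02  2.5810e+01] F tool [-4.3  9.5  3. ] M tool [-1.36 -0.39  0.34]
ring if straight [ 0.5294 -0.0364]
Mhinge -0.619 tau nut -1.192
```

Call:
carry_out(
  increments=[
    {"linear": [0.0005, -0.017, 0], "angular": [0, 0, 0.016], "jaw": -1},
    {"linear": [0.001, -0.033, 0], "angular": [0, 0, 0.032], "jaw": -1},
    {"linear": [0.001, -0.033, 0], "angular": [0, 0, 0.032], "jaw": -1},
  ],
)

```text
t: 17.58
ee_pos: [0.3833, -0.1015, 0.0607]
tcp_rot: [179.9, -0.0, 22.9]
wrist_force: [0.7, -9.9, -2.6]
opening: 0.0209
gripper_force: 81.0
```

```bash
python3 st.py
```

```text
17.57 [ 0.3833 -0.1015  0.0607] [ 1.7993e+02 -2.0000e-02  2.2920e+01] F tool [-3.2  9.4  2.6] M tool [-1.39 -0.29  0.33]
ring if straight [ 0.5307 -0.0392]
Mhinge -0.603 tau nut -1.166
```

Call:
carry_out(
  increments=[
    {"linear": [0.0005, -0.017, 0], "angular": [0, 0, 0.016], "jaw": -1},
    {"linear": [0.001, -0.033, 0], "angular": [0, 0, 0.032], "jaw": -1},
    {"linear": [0.001, -0.033, 0], "angular": [0, 0, 0.032], "jaw": -1},
  ],
)

```text
t: 17.95
ee_pos: [0.3815, -0.0968, 0.0607]
tcp_rot: [179.9, -0.0, 20.0]
wrist_force: [-0.4, -10.2, -2.2]
opening: 0.0212
gripper_force: 81.0
```

```bash
python3 st.py; python3 chk.py fold .075
```

```text
17.95 [ 0.3815 -0.0968  0.0607] [ 1.7994e+02 -2.0000e-02  2.0050e+01] F tool [-3.9  9.4  2.2] M tool [-1.31 -0.21  0.26]
ring if straight [ 0.5318 -0.042 ]
Mhinge -0.681 tau nut -1.246
[ 0.38146576 -0.09681201  0.06068386] [ 1.79936690e+02 -1.85402149e-02  2.00454095e+01] [ -0.4388174  -10.18610655  -2.20457067] [-1.29932009 -0.2519936  -0.26167888]
top 0.67 [135. 214.] 1094 [0.4729 0.4148 0.0349]
top 0.6 [266. 202.] 240 [ 0.518  -0.0309  0.0877]
466 0.0908566737047165 ((516.5528564453125, -41.584556579589844), (90.4441909790039, 65.85943603515625), 27.41008949279785)
scene 0.88 [245. 200.] 315 [ 0.5483 -0.0361  0.0878]
```

View pics/fold.png

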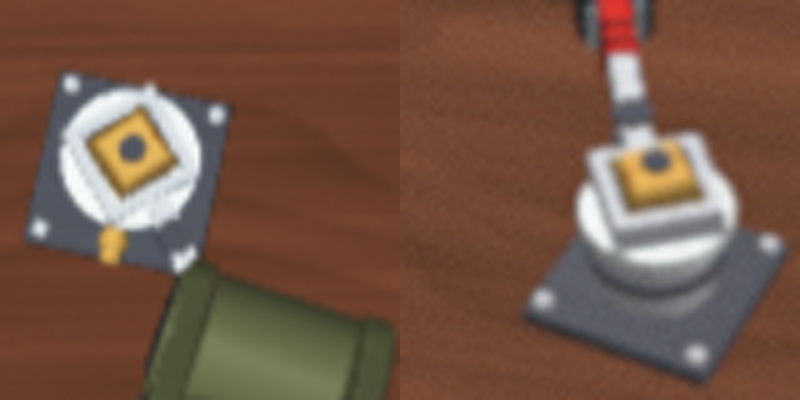

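Call:
carry_out(
  increments=[
    {"linear": [0, -0.013, 0], "angular": [0, 0, 0.013], "jaw": -1},
    {"linear": [0, -0.013, 0], "angular": [0, 0, 0.013], "jaw": -1},
    {"linear": [0, -0.013, 0], "angular": [0, 0, 0.013], "jaw": -1},
  ],
)

```text
t: 18.52
ee_pos: [0.3808, -0.095, 0.0607]
tcp_rot: [179.9, -0.0, 18.9]
wrist_force: [-0.3, -8.1, -3.1]
opening: 0.021
gripper_force: 81.0
```

```bash
python3 st.py
```

```text
18.52 [ 0.3808 -0.095   0.0607] [ 1.7994e+02 -2.0000e-02  1.8900e+01] F tool [-2.9  7.6  3.1] M tool [-1.15 -0.03  0.18]
ring if straight [ 0.5322 -0.0432]
Mhinge -0.573 tau nut -1.026
```

Call:
carry_out(
  increments=[
    {"linear": [0.0005, 0.02, 0], "angular": [0, 0, -0.019], "jaw": -1},
    {"linear": [0.001, 0.04, 0], "angular": [0, 0, -0.038], "jaw": -1},
    {"linear": [0.003, 0.06, 0], "angular": [0, 0, -0.057], "jaw": -1},
    {"linear": [0.005, 0.08, 0], "angular": [0, 0, -0.076], "jaw": -1},
    {"linear": [0.005, 0.08, 0], "angular": [0, 0, -0.076], "jaw": -1},
  ],
)

```text
t: 19.15
ee_pos: [0.3854, -0.1062, 0.0606]
tcp_rot: [179.9, -0.0, 25.8]
wrist_force: [-0.7, -8.2, -1.6]
opening: 0.0206
gripper_force: 81.0
```

```bash
python3 st.py
```

```text
19.15 [ 0.3854 -0.1062  0.0606] [179.95  -0.    25.76] F tool [-4.2  7.1  1.6] M tool [-1.15 -0.19  0.1 ]
ring if straight [ 0.5295 -0.0367]
Mhinge -0.607 tau nut -1.031
```

Run:
```python
from h import *
for psi in (27.3,28.6):
    a=np.radians(psi); g=np.array([.5291,-.0350])-.16*np.array([np.cos(a),np.sin(a)]); inc([*g,.0607],psi)
```

```text
lin [ 0.003  0.017 -0.001] ang [ 0.001 -0.    -0.017]
lin [ 0.004  0.041 -0.001] ang [ 0.001 -0.    -0.032]
```

Call:
carry_out(
  increments=[
    {"linear": [0.001, 0.01, 0], "angular": [0, 0, -0.01], "jaw": -1},
    {"linear": [0.002, 0.021, 0], "angular": [0, 0, -0.019], "jaw": -1},
    {"linear": [0.002, 0.021, 0], "angular": [0, 0, -0.019], "jaw": -1},
  ],
)

```text
t: 19.52
ee_pos: [0.3867, -0.1088, 0.0605]
tcp_rot: [180.0, 0.0, 27.4]
wrist_force: [-2.2, -8.2, -0.1]
opening: 0.0208
gripper_force: 81.2
```

```bash
python3 st.py
```

```text
19.52 [ 0.3867 -0.1088  0.0605] [1.7998e+02 3.0000e-02 2.7440e+01] F tool [-5.8  6.3  0.1] M tool [-0.98 -0.59  0.31]
ring if straight [ 0.5287 -0.0351]
Mhinge -0.315 tau nut -0.692
```

Call:
carry_out(
  increments=[
    {"linear": [-0.002, 0.024, 0], "angular": [0, 0, -0.013], "jaw": -1},
    {"linear": [-0.002, 0.024, 0], "angular": [0, 0, -0.013], "jaw": -1},
    {"linear": [-0.002, 0.024, 0], "angular": [0, 0, -0.013], "jaw": -1},
  ],
)

```text
t: 19.9
ee_pos: [0.3882, -0.1117, 0.0605]
tcp_rot: [-180.0, 0.0, 28.6]
wrist_force: [-0.7, -2.8, -2.6]
opening: 0.0209
gripper_force: 81.1
```

```bash
python3 st.py
```

```text
19.9 [ 0.3882 -0.1117  0.0605] [-179.99    0.     28.62] F tool [-1.9  2.1  2.6] M tool [-0.36  0.03  0.34]
ring if straight [ 0.5287 -0.0351]
Mhinge 0.13 tau nut 0.003
```

Call:
carry_out(
  increments=[
    {"linear": [-0.001, 0.01, 0], "angular": [0, 0, -0.005], "jaw": -1},
    {"linear": [-0.001, 0.01, -0.02], "angular": [0, 0, -0.005], "jaw": -1},
    {"linear": [-0.001, 0.01, -0.04], "angular": [0, 0, -0.005], "jaw": -1},
    {"linear": [-0.001, 0.01, -0.06], "angular": [0, 0, -0.005], "jaw": -1},
    {"linear": [-0.001, 0.01, -0.06], "angular": [0, 0, -0.005], "jaw": -1},
  ],
)

```text
t: 20.52
ee_pos: [0.3889, -0.1132, 0.0698]
tcp_rot: [180.0, -0.0, 29.1]
wrist_force: [0.5, -1.5, -5.3]
opening: 0.0207
gripper_force: 80.5
```

```bash
python3 st.py
```

```text
20.52 [ 0.3889 -0.1132  0.0698] [ 1.7999e+02 -1.0000e-02  2.9120e+01] F tool [-0.3  1.5  5.3] M tool [-0.06 -0.13  0.13]
ring if straight [ 0.5286 -0.0353]
Mhinge -0.026 tau nut -0.118
```

Lifting freely: the load is just the wrench's own weight.

Call:
carry_out(
  increments=[
    {"linear": [0, 0, -0.1], "angular": [0, 0, 0], "jaw": -1},
    {"linear": [0, 0, -0.2], "angular": [0, 0, 0], "jaw": -1},
    {"linear": [0, 0, -0.4], "angular": [0, 0, 0], "jaw": -1},
    {"linear": [0, 0, -0.6], "angular": [0, 0, 0], "jaw": -1},
    {"linear": [0, 0, -0.7], "angular": [0, 0, 0], "jaw": -1},
    {"linear": [0, 0, -0.7], "angular": [0, 0, 0], "jaw": -1},
    {"linear": [0, 0, -0.7], "angular": [0, 0, 0], "jaw": -1},
  ],
)

```text
t: 21.4
ee_pos: [0.3885, -0.113, 0.1737]
tcp_rot: [-179.9, 0.0, 29.1]
wrist_force: [-0.1, -0.1, -6.0]
opening: 0.0209
gripper_force: 80.7
```

```bash
python3 st.py
python3 - <<'E'
from h import *
im,d,c,M=cam('top'); P=cloud(d,c,M); z=P[...,2]
q,m=comp((np.hypot(P[...,0]-.52,P[...,1]+.04)<.07)&(z>.15),P); print(cv2.minAreaRect((q[:,:2]*1000).astype(np.float32)))
inc([.4607,-.3544,.173],7.9)
E
```

```text
21.4 [ 0.3885 -0.113   0.1737] [-1.7994e+02  5.0000e-02  2.9110e+01] F tool [-0.1  0.   6. ] M tool [ 0.02 -0.13  0.01]
ring if straight [ 0.5282 -0.0352]
Mhinge 0.005 tau nut 0.004
((507.2569274902344, -46.571434020996094), (110.56639099121094, 65.90879821777344), 29.34043312072754)
lin [-0.362  1.64   0.003] ang [-0.001  0.001  0.236]
```

Call:
carry_out(
  increments=[
    {"linear": [-0.07, 0.3, 0], "angular": [0, 0, 0.06], "jaw": -1},
    {"linear": [-0.15, 0.6, 0], "angular": [0, 0, 0.12], "jaw": -1},
    {"linear": [-0.2, 0.9, 0], "angular": [0, 0, 0.18], "jaw": -1},
    {"linear": [-0.2, 0.95, 0], "angular": [0, 0, 0.23], "jaw": -1},
    {"linear": [-0.2, 0.95, 0], "angular": [0, 0, 0.23], "jaw": -1},
    {"linear": [-0.2, 0.95, 0], "angular": [0, 0, 0.23], "jaw": -1},
  ],
)

```text
t: 22.2
ee_pos: [0.4317, -0.2517, 0.1741]
tcp_rot: [-180.0, 0.0, 8.5]
wrist_force: [0.1, -0.6, -4.9]
opening: 0.0209
gripper_force: 81.0
```

```bash
python3 st.py
python3 - <<'E'
from h import *
inc([.4607,-.3542,.173],8.2)
E
```

```text
22.2 [ 0.4317 -0.2517  0.1741] [-1.7996e+02  4.0000e-02  8.5400e+00] F tool [0.  0.6 4.9] M tool [ 0.  -0.1 -0. ]
ring if straight [ 0.5899 -0.2279]
Mhinge -0.061 tau nut -0.096
lin [0.09  0.705 0.007] ang [-0.     0.     0.004]
```

Call:
carry_out(
  increments=[
    {"linear": [0.045, 0.35, 0], "angular": [0, 0, 0.002], "jaw": -1},
    {"linear": [0.09, 0.7, 0], "angular": [0, 0, 0.004], "jaw": -1},
    {"linear": [0.09, 0.7, 0], "angular": [0, 0, 0.004], "jaw": -1},
    {"linear": [0.09, 0.7, 0], "angular": [0, 0, 0.004], "jaw": -1},
    {"linear": [0.09, 0.7, 0], "angular": [0, 0, 0.004], "jaw": -1},
    {"linear": [0.09, 0.7, 0], "angular": [0, 0, 0.004], "jaw": -1},
  ],
)

```text
t: 22.95
ee_pos: [0.4608, -0.3535, 0.1749]
tcp_rot: [180.0, -0.0, 8.1]
wrist_force: [0.3, 0.2, -4.9]
opening: 0.0208
gripper_force: 81.6
```

```bash
python3 st.py
python3 - <<'E'
from h import *
inc([.4607,-.3542,.03],8.2)
E
```

```text
22.95 [ 0.4608 -0.3535  0.1749] [ 1.7998e+02 -2.0000e-02  8.1100e+00] F tool [ 0.3 -0.2  4.9] M tool [-0.03 -0.12 -0.  ]
ring if straight [ 0.6192 -0.3309]
Mhinge 0.015 tau nut 0.025
lin [-0.001  0.004  0.966] ang [ 0.    -0.    -0.001]
```

Call:
carry_out(
  increments=[
    {"linear": [0, 0.004, 0.2], "angular": [0, 0, 0], "jaw": -1},
    {"linear": [0, 0.004, 0.5], "angular": [0, 0, 0], "jaw": -1},
    {"linear": [0, 0.004, 0.75], "angular": [0, 0, 0], "jaw": -1},
    {"linear": [0, 0.004, 0.85], "angular": [0, 0, 0], "jaw": -1},
    {"linear": [0, 0.004, 0.92], "angular": [0, 0, 0], "jaw": -1},
    {"linear": [0, 0.004, 0.96], "angular": [0, 0, 0], "jaw": -1},
    {"linear": [0, 0.004, 0.96], "angular": [0, 0, 0], "jaw": -1},
    {"linear": [0, 0.004, 0.96], "angular": [0, 0, 0], "jaw": -1},
  ],
)

```text
t: 23.95
ee_pos: [0.4611, -0.3551, 0.0314]
tcp_rot: [179.9, -0.1, 8.0]
wrist_force: [-0.1, 0.6, -4.4]
opening: 0.0206
gripper_force: 81.4
```

Call:
carry_out(
  increments=[
    {"linear": [0, 0, 0.02], "angular": [0, 0, 0], "jaw": -1},
    {"linear": [0, 0, 0.035], "angular": [0, 0, 0], "jaw": -1},
    {"linear": [0, 0, 0.04], "angular": [0, 0, 0], "jaw": -1},
    {"linear": [0, 0, 0.04], "angular": [0, 0, 0], "jaw": -1},
    {"linear": [0, 0, 0.04], "angular": [0, 0, 0], "jaw": -1},
  ],
)

```text
t: 24.58
ee_pos: [0.4608, -0.3548, 0.0247]
tcp_rot: [180.0, -0.0, 8.0]
wrist_force: [0.1, 1.1, -5.5]
opening: 0.0207
gripper_force: 81.4
```

Call:
carry_out(
  increments=[
    {"linear": [0, 0, 0.005], "angular": [0, 0, 0], "jaw": -1},
    {"linear": [0, 0, 0.01], "angular": [0, 0, 0], "jaw": -1},
    {"linear": [0, 0, 0.01], "angular": [0, 0, 0], "jaw": -1},
    {"linear": [0, 0, 0.01], "angular": [0, 0, 0], "jaw": -1},
  ],
)

```text
t: 25.08
ee_pos: [0.4609, -0.3548, 0.0234]
tcp_rot: [180.0, -0.0, 8.0]
wrist_force: [-0.4, 0.7, 1.1]
opening: 0.0212
gripper_force: 82.4
```

Call:
carry_out(
  increments=[
    {"linear": [0, 0, 0], "angular": [0, 0, 0], "jaw": 0.3},
    {"linear": [0, 0, 0], "angular": [0, 0, 0], "jaw": 0.6},
    {"linear": [0, 0, 0], "angular": [0, 0, 0], "jaw": 0.6},
    {"linear": [0, 0, 0], "angular": [0, 0, 0], "jaw": 0.6},
    {"linear": [0, 0, 0], "angular": [0, 0, 0], "jaw": 0.6},
    {"linear": [0, 0, -0.2], "angular": [0, 0, 0], "jaw": 0.6},
    {"linear": [0, 0, -0.5], "angular": [0, 0, 0], "jaw": 0.6},
    {"linear": [0, 0, -0.8], "angular": [0, 0, 0], "jaw": 0.6},
    {"linear": [0, 0, -1], "angular": [0, 0, 0], "jaw": 0.6},
    {"linear": [0, 0, -1], "angular": [0, 0, 0], "jaw": 0.6},
  ],
)

```text
t: 26.32
ee_pos: [0.4614, -0.3553, 0.1755]
tcp_rot: [179.8, -0.2, 8.1]
wrist_force: [0.4, 1.4, -1.2]
opening: 0.0681
gripper_force: 0.0
```

Call:
carry_out(
  increments=[
    {"linear": [0.2, 0, -0.5], "angular": [0, 0, 0], "jaw": 0.6},
    {"linear": [0.33, 0, -1], "angular": [0, 0, 0], "jaw": 0.6},
    {"linear": [0.33, 0, -1], "angular": [0, 0, 0], "jaw": 0.6},
    {"linear": [0.33, 0, -1], "angular": [0, 0, 0], "jaw": 0.6},
    {"linear": [0.33, 0, -1], "angular": [0, 0, 0], "jaw": 0.6},
  ],
)

```text
t: 26.95
ee_pos: [0.5094, -0.3477, 0.3209]
tcp_rot: [-179.9, 0.1, 8.0]
wrist_force: [0.1, -0.5, -0.3]
opening: 0.0683
gripper_force: 0.0
```

Run:
```python
from h import *
im,d,c,M=cam('wrist'); P=cloud(d,c,M); cv2.imwrite('pics/end.png',im); wrench(im,P); nut(P)
z=P[...,2]; near=(np.hypot(P[...,0]-.614,P[...,1]+.332)<.055)&(P[...,0]>.58)
q,m=comp(near&(z>.046)&(z<.06),P); print('ring',np.median(q[:,2]),cv2.minAreaRect((q[:,:2]*1000).astype(np.float32)))
im,d,c,M=cam('top'); P=cloud(d,c,M); nut(P); P0=np.load('top.npy'); nut(P0)
```

```text
red 866 0.0527 [array([ 449. , -354.6]), array([112.4,  22.3]), np.float64(8.5)]
flange 1807 0.0697 ((529.480712890625, -35.546630859375), 44.72038269042969)
nut 1463 0.0997 [array([529.5, -35.5]), array([44.1, 45.4]), np.float64(32.9)]
top 793 0.1036 [array([529.8, -36.5]), array([36.8, 36.7]), np.float64(31.3)]
ring 0.04929875846555698 ((615.757568359375, -332.3607177734375), (73.26969146728516, 65.41477966308594), 7.966403007507324)
flange 361 0.0683 ((527.5960083007812, -36.24011993408203), 44.998374938964844)
nut 201 0.0995 [array([527.6, -36.2]), array([44.6, 44.6]), np.float64(31.9)]
top 109 0.1031 [array([526.5, -36.2]), array([37.2, 34.9]), np.float64(30.3)]
flange 362 0.0684 ((527.5479736328125, -35.896812438964844), 44.69491958618164)
nut 198 0.1001 [array([527.6, -36.6]), array([43.7, 44.5]), np.float64(55.5)]
top 121 0.1029 [array([525.5, -36.4]), array([37. , 40.5]), np.float64(50.2)]
```

View pics/end.png

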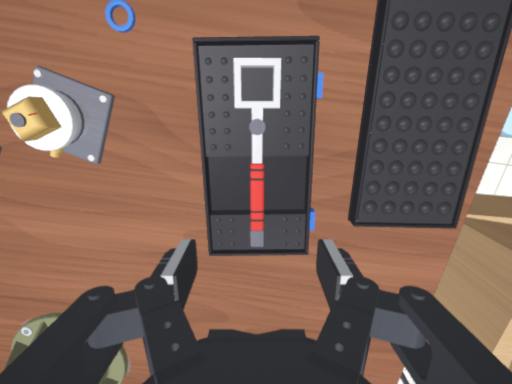

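The wrench lies straight and flat in its case at (257,150). The nut reads about 31.5° against 55° at the start. That matches the seated ring angle of about 27° plus play, so the nut was not undone.

```bash
python3 -c "
from rig import r
print(r.job_done())"
```

```text
the job is handed in; nothing more can be done
None
```

The job is done and handed in: I tightened the nut clockwise about 0.41 rad until it seated, and the wrench hinge clearly broke over at about 0.14 rad. I eased the load off and lifted the wrench off without undoing the nut; it is back straight and flat in its case, with nothing else touched.

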